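Pour grinding balls past a sorting card

TASK

Pick up the free-standing sorting card and hold it crosswise on the open front edge of the tipping pan, blocking it all but a narrow gap at its left corner as seen from the robot, above the catch box, and press down so that the pan tips and both grinding balls run along the card, through the gap and into the catch box. Keep the card pressed there until both balls are in the box, then stand it upright on the desk again and let go; do not touch the balls.

Things in the scene. Friction and masses are not known exactly. Their poses are not given: they have to be found in the camera images.
- tray: Fixed tipping stand. Origin at desk height; x to its rear, y to its left. White slick sprung pan: floor x -77..77, y -75..75 mm, open at -x, 30 mm walls; tips to its front left. Card goes along y, middle at x -54, y -25 (39 mm gap at +y). Floor there 92 mm high at rest; about 5 N tips it, enough when the card's underside is 72 mm high; stop at 69. Box below: x -155..-59, y 23..93, rim z 36.
- card_center (a point): Free-standing aluminium sorting card, an upside-down T: blade 8 mm thick (x), 120 mm long (y), 80 mm tall (z) on a foot 28 mm wide and 8 mm high; 0.12 kg. Point: its middle, 40 mm above its underside. Grip across the blade from above, about 20 mm above this point. Either way round is the same.
- ball_1_center (a point): White ceramic grinding ball, 22 mm diameter, smooth, slippery, 28 g, lying at the rear of the pan; point: its centre. Rolls out within about 3 s once the pan is tipped.
- ball_2_center (a point): The other ball, the same: 22 mm diameter, at the rear of the pan; point: its centre.

How it is judged:
By the outcome, as a careful person would: the job done as asked, in the order asked, and still so for the second after the job is handed in, with the robot touching nothing.
It also fails if it takes over 51 s, if anything falls off the work surface, if the arm or the gripper's body presses on something with over 40 N, if the wrist force passes 120 N, or if a joint passes its speed limit or range.

ROBOT

A 6-joint arm with a two-finger parallel gripper is mounted at the origin on the work surface; the furniture and walls round the work are solid. World frame = base frame: x ahead of the robot, y to its left, z up, the work surface at z = 0. Lengths are in m, angles in rad, forces in N, time in s.
With the tool pointing down it reaches from about 0.425 to 0.925 m from the base axis. Payload 12.5 kg.
Tool frame: the origin (TCP) lies on the centre line of the jaws, within the pads' length; the fingertips stand 22 mm ahead of it and the grasp point (between the pads) lies 3 mm ahead of it; z points along the fingers, y is the direction in which the jaws open and shut (so a half turn about z gives the same grasp; the last joint's range is limited). The gripper opens to 85 mm and grips with 20 to 120 N. Pads are 22 mm wide; open, the fingers measure 114 mm over their backs; the gripper's body (76 mm by 85 mm) begins 54 mm behind the grasp point. The pads swing forward as they close: fully open they stand 13 mm farther back than shut.
Start: joints at [-1.438, 0.491, 1.559, -0, 1.092, -0.106], TCP at [0.148, -0.607, 0.253] pointing down, gripper open.
Joint ranges: [-3.1, 3.1], [-0.84, 2.19], [0.05, 2.79], [-1.13, 4.28], [0.06, 2.93], [-2.69, 2.69]. Speed limits (rad/s): [2.22, 2.22, 2.79, 3.14, 3.14, 3.14].

INTERFACE

Orientations are given as a rotation vector (axis times angle).
In Python, from bench import ctrl gives the robot as it stands. The module is installed in compiled form; this text tells all that it offers.
- The arm moves only by the tool carry_out, never from a script. Its argument "moves" is a list of rows, each a list of 3 entries, a list of its own where there are three numbers: the turn, a rotation vector about the tool's x, y, z in units of 6 degrees (1.0 is 6 degrees), then the shift along the tool's x, y, z in cm, then the opening, from 0 (shut) to 1 (fully open). In form: [[[wx, wy, wz], [tx, ty, tz], gripper], ...]. A call has 1 to 10 rows; each row shifts and turns the commanded pose from where the row before left it, along the tool's axes as they then stand; what a row does not reach is not made up. A row lasts 1/12 s, in which the tool goes at most 41.7 mm and 7.16 degrees, less where a joint would pass 70% of its speed; a pose out of reach is approached as far as the arm can. A call is refused whole if a number of a shift passes 4.17 or a number of a turn 1, either way. A call with a gripper value outside its range is refused whole. The fingers move at their own pace and stop on an object; the grip force is fixed at half the most. Time passes only in rows, so rows that do not move let the fingers close. It gives the time, the measured TCP pose, the force and the opening at its end, in the units of the state.
- ctrl.get_obs(): the state, without advancing time (a new reading comes with each control period).
- ctrl.read_camera(name): name is "scene" or "top" or "wrist"; returns a dict with "color" (384x512x3 uint8, blue, green, red), "camera_matrix" (3x3 intrinsics, pixels), "world_to_cam" (4x4, takes a point from world to camera coordinates). Camera axes: x right, y down, z forward; pixel columns grow to the right and rows downward; lengths in m; the calibration is good to about 2 mm. A picture is of the moment at which its call begins. There is no depth.
- ctrl.job_done(): hands the job in, once; it reports no verdict.
Trained networks look in a picture, given as the dict that the camera call returned (one of the last four; its "shot" number tells which), for a name from the list of things; names that differ only in an ending like _2 or _b are one class to them, and where a whole thing is asked for, a point or a joint stands for the part that bears it (a point fixed in the world has none). Each returns a list of dicts, best first, with "score" (0 to 1); they miss things now and then, are a little off and sometimes report something else, mostly with a low value. They report only what shows in the picture. A call takes as long as a camera call.
- ctrl.outline_of(target, picture): "mask" (384x512 bool, what is visible of it) and "rect" ([left, top, width, height] in pixels, round what is visible of it).
- ctrl.place_of(target, picture): "point" ([column, row] in pixels: a listed point, or the origin of a listed thing).
The state is a dict: "clock": time; "joints": joint angles; "qvel": joint speeds; "joint_efforts": joint torques, N m; "ee_pos": TCP position; "eef_rot": TCP orientation; "wrist_force": force on the tool from outside, world axes, zero at the start; "moment": the same for the moment, N m; "opening": opening from 0.0 (shut) to 1.0 (fully open).
Only numpy, scipy, OpenCV 4.12 (cv2) and the standard library are available. Lean on these libraries where they do the work, as an engineer would, in place of code of your own. Each camera call takes 0.05 s, during which the arm holds its last target. There are 200 camera calls.

## Working session

There is one attempt and no reset: what is moved stays moved. The work goes in short steps, Python scripts to look and compute and a tool call to move; the robot and the scene stay as the last step left them, time stands still between calls to the robot, and variables do not carry over. Pictures are saved under pics/ and viewed, about 8 in all and at most 12, crops included, and the job is handed in when it is done.

Besides the shell and the picture viewer there is one more tool, called after "Call:" by a JSON object that holds its "op" and its "data", one argument or row to a line. carry_out: Moves the arm, as the interface text tells. Its arguments: {"type":"object","properties":{"moves":{"type":"array"}},"required":["moves"]}

```bash
mkdir -p pics; cat > h.py <<'E'
import numpy as np, cv2
from bench import ctrl
from scipy.spatial.transform import Rotation as R
def ray(p,pt):
    K=p["camera_matrix"];T=np.array(p["world_to_cam"]);d=np.linalg.inv(K)@[pt[0],pt[1],1]
    return -T[:3,:3].T@T[:3,3], T[:3,:3].T@d
def atz(p,pt,z):
    o,d=ray(p,pt); return o+d*(z-o[2])/d[2]
def tri(obs):
    A=0;b=0
    for p,pt in obs:
        o,d=ray(p,pt);d=d/np.linalg.norm(d);M=np.eye(3)-np.outer(d,d);A=A+M;b=b+M@o
    return np.linalg.solve(A,b)
def proj(p,X):
    T=np.array(p["world_to_cam"]);c=T[:3,:3]@X+T[:3,3];u=p["camera_matrix"]@c;return u[:2]/u[2]
E
python3 - <<'E'
from h import *
np.set_printoptions(precision=4,suppress=True)
ps={n:ctrl.read_camera(n) for n in("scene","top","wrist")}
for n,p in ps.items():
    cv2.imwrite(f"pics/a_{n}.png",p["color"])
    print(n,ray(p,(256,192)))
    for t in("tray","card_center","ball_1_center"):
        for r in ctrl.place_of(t,p)[:3]: print(t,r["score"],r["point"],atz(p,r["point"],{"tray":0,"card_center":.04,"ball_1_center":.105}[t]))
for t in("tray","card_center","ball_1_center"):
    a=ctrl.place_of(t,ps["scene"]);b=ctrl.place_of(t,ps["top"])
    if a and b: print(t,tri([(ps["scene"],a[0]["point"]),(ps["top"],b[0]["point"])]))
cv2.imwrite("pics/a.png",cv2.resize(np.hstack([ps["scene"]["color"],ps["top"]["color"]]),(800,300)))
s=ctrl.get_obs();print(s)
print(R.from_rotvec(s["eef_rot"]).as_matrix())
E
```

```text
scene (array([-0.0457,  0.481 ,  0.8684]), array([ 0.5253, -0.4993, -0.689 ]))
tray 0.63 [163.4, 203.5] [0.7481 0.0476 0.    ]
tray 0.56 [192.3, 243.2] [0.595  0.0769 0.    ]
card_center 0.56 [310.0, 190.4] [ 0.4976 -0.2184  0.04  ]
ball_1_center 0.55 [192.4, 181.5] [0.6643 0.009  0.105 ]
top (array([ 0.4884, -0.0842,  0.9452]), array([ 0.0811, -0.0256, -0.9966]))
tray 0.95 [172.1, 174.0] [0.6039 0.0716 0.    ]
tray 0.44 [309.3, 227.5] [ 0.4896 -0.2221  0.    ]
card_center 0.81 [309.3, 226.4] [ 0.4918 -0.2163  0.04  ]
ball_1_center 0.67 [194.4, 137.9] [0.6608 0.0124 0.105 ]
wrist (array([ 0.2237, -0.5889,  0.3754]), array([-0.3056, -0.0849, -0.9485]))
tray [0.6137 0.0812 0.1147]
card_center [ 0.4928 -0.2145  0.0459]
ball_1_center [0.6599 0.0119 0.1097]
{'clock': 0.9, 'joints': array([-1.4376,  0.4909,  1.5589,  0.    ,  1.0917, -0.1056]), 'qvel': array([-0.0007,  0.0001,  0.0006, -0.0016, -0.0009, -0.0021]), 'joint_efforts': array([ -0.0011, -61.8268, -26.1845,  -0.0003,   0.0004,  -0.    ]), 'ee_pos': array([ 0.1479, -0.6073,  0.2533]), 'eef_rot': array([3.1191, 0.3742, 0.    ]), 'wrist_force': array([-0.2835,  0.2913, -0.364 ]), 'moment': array([-0.0006, -0.0321,  0.0289]), 'opening': 0.9995139389071659}
[[ 0.9716  0.2365  0.    ]
 [ 0.2365 -0.9716 -0.0001]
 [-0.      0.0001 -1.    ]]
```

View pics/a_top.png

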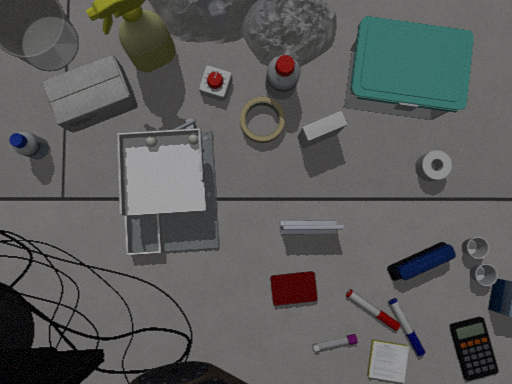

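View pics/a_scene.png

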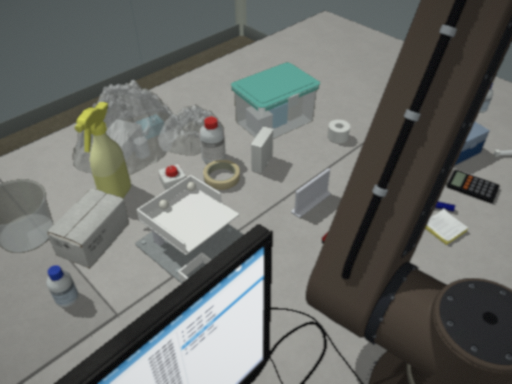

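The top view shows the pan at about columns 119–205, rows 130–215, with its open edge towards the robot. The balls are at (151,141) and (194,139), the box is at (143,233), and the card runs nearly along y at (310,227). Next I'll get yaw angles from close crops.

```bash
python3 - <<'E'
from h import *
np.set_printoptions(precision=4,suppress=True)
p=ctrl.read_camera("top");c=p["color"]
a=cv2.resize(c[115:265,105:225],None,fx=4,fy=4,interpolation=cv2.INTER_CUBIC)[:600]
b=cv2.resize(c[205:250,272:352],None,fx=4,fy=4,interpolation=cv2.INTER_CUBIC)
im=np.zeros((600,800,3),np.uint8);im[:a.shape[0],:480]=a;im[:180,480:800]=b
cv2.imwrite("pics/b.png",im)
m=ctrl.outline_of("card_center",p)[0];print(m["score"],m["rect"],cv2.minAreaRect(np.argwhere(m["mask"])[:,::-1].astype(np.float32)))
for r in ctrl.place_of("ball_1_center",p):print(r)
E
```

```text
0.93 [280.0, 219.3, 64.3, 16.4] ((312.0, 227.0), (64.0, 12.0), 0.0)
{'point': [192.9, 138.3], 'score': 0.39}
```

View pics/b.png

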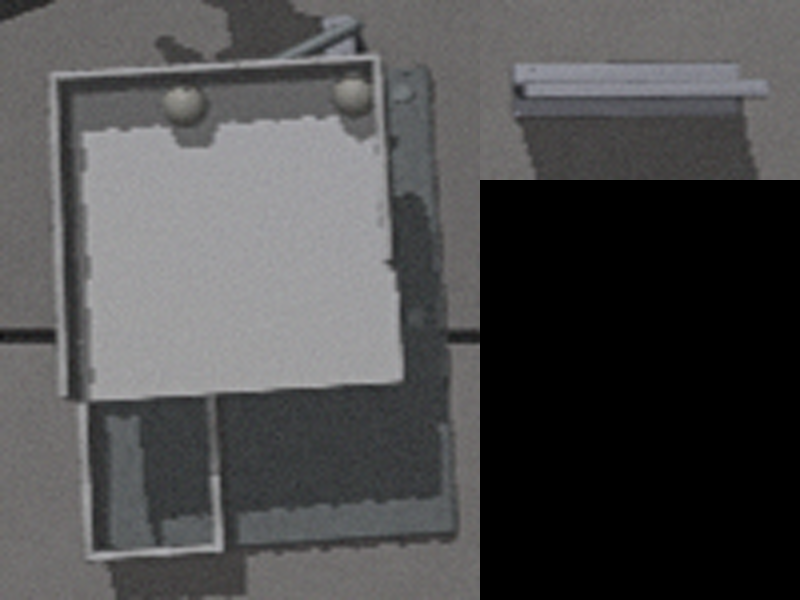

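The crop shows the front floor edge running from (85,400) to (402,380), the box rim's front corners at (90,557) and (222,550), and the card's blade top from (523,90) to (768,88). I'll fit poses from these points.

```bash
python3 - <<'E'
from h import *
from scipy.optimize import least_squares
np.set_printoptions(precision=4,suppress=True)
p=ctrl.read_camera("top")
C=lambda u,v:np.array([105+u/4,115+v/4])-.4
D=lambda u,v:np.array([272+(u-480)/4,205+v/4])-.4
F=[((-.077,.075,.091),C(85,400)),((-.077,-.075,.091),C(402,380)),((-.155,.093,.036),C(90,557)),((-.155,.023,.036),C(222,550))]
def w(q,X):
    c,s=np.cos(q[2]),np.sin(q[2]);return np.array([q[0]+c*X[0]-s*X[1],q[1]+s*X[0]+c*X[1],X[2]])
f=lambda q:np.concatenate([proj(p,w(q,X))-u for X,u in F])
r=least_squares(f,[.604,.07,0]);print("tray",r.x,f(r.x))
for z in(.1,.11,.12):print("rear corners",atz(p,C(52,73),z),atz(p,C(380,58),z))
q=r.x;print("target",w(q,(-.054,-.025,.1)))
for X in [(.077,.075,.12),(.077,-.075,.12)]:print(w(q,X))
a,b=atz(p,D(523,89.5),.08),atz(p,D(768,88),.08);print("blade",a,b,(a+b)/2,np.linalg.norm(a-b),np.degrees(np.arctan2(-(b-a)[0],-(b-a)[1]))) 
a,b=atz(p,D(513,65),.008),atz(p,D(738,65),.008);print("foot rear",a,b)
a,b=atz(p,D(513,115),.008),atz(p,D(738,115),.008);print("foot front",a,b)
E
```

```text
tray [0.5957 0.0731 0.0615] [ 0.6528 -0.1576 -0.7327  0.1431 -0.6531  0.1917  0.736  -0.1707]
rear corners [0.6713 0.1611 0.1   ] [0.6791 0.0031 0.1   ]
rear corners [0.6692 0.1582 0.11  ] [0.6768 0.0021 0.11  ]
rear corners [0.667  0.1553 0.12  ] [0.6746 0.001  0.12  ]
target [0.5434 0.0449 0.1   ]
[0.668  0.1527 0.12  ]
[0.6772 0.003  0.12  ]
blade [ 0.4905 -0.1578  0.08  ] [ 0.4913 -0.2775  0.08  ] [ 0.4909 -0.2177  0.08  ] 0.11974994205033382 -0.39617955124857845
foot rear [ 0.5036 -0.1587  0.008 ] [ 0.5037 -0.2779  0.008 ]
foot front [ 0.4772 -0.1586  0.008 ] [ 0.4773 -0.2775  0.008 ]
```

Call:
{"op": "carry_out", "data": {
  "moves": [
    [[0, 0, 0], [2.83, -1.98, 0], 1],
    [[0, 0, 0], [2.83, -1.98, 0], 1],
    [[0, 0, 0], [2.83, -1.98, 0], 1],
    [[0, 0, 0], [2.83, -1.98, 0], 1],
    [[0, 0, 0], [2.83, -1.98, 0], 1],
    [[0, 0, 0], [2.83, -1.98, 0], 1],
    [[0, 0, 0], [2.83, -1.98, 0], 1],
    [[0, 0, 0], [2.83, -1.98, 0], 1],
    [[0, 0, 0], [2.83, -1.98, 0], 1],
    [[0, 0, 0], [2.83, -1.98, 0], 1]
  ]
}}

```text
clock: 1.93
ee_pos: [0.3769, -0.3466, 0.2535]
eef_rot: [3.119, 0.374, 0.0]
wrist_force: [0.1, -0.6, -0.2]
opening: 0.997
```

Call:
{"op": "carry_out", "data": {
  "moves": [
    [[0, 0, 0], [2.83, -1.98, 0], 1],
    [[0, 0, 0], [2.83, -1.98, 0], 1],
    [[0, 0, 0], [2.83, -1.98, 0], 1],
    [[0, 0, 0], [2.83, -1.98, 0], 1],
    [[0, 0, 0], [2.83, -1.98, 0], 1],
    [[0, 0, -0.95], [0, 0, 1], 1],
    [[0, 0, -0.98], [0, 0, 1], 1],
    [[0, 0, -0.98], [0, 0, 1], 1],
    [[0, 0, -0.98], [0, 0, 1], 1],
    [[0, 0, -0.98], [0, 0, 1], 1]
  ]
}}

```text
clock: 2.77
ee_pos: [0.4902, -0.2182, 0.2029]
eef_rot: [2.921, 1.157, 0.0]
wrist_force: [0.1, -0.7, -0.5]
opening: 0.999
```

Call:
{"op": "carry_out", "data": {
  "moves": [
    [[0, 0, -0.98], [0, 0, 0], 1],
    [[0, 0, -0.98], [0, 0, 0], 1],
    [[0, 0, -0.98], [0, 0, 0], 1],
    [[0, 0, -0.98], [0, 0, 0], 1],
    [[0, 0, -0.98], [0, 0, 0], 1],
    [[0, 0, -0.98], [0, 0, 0], 1],
    [[0, 0, -0.98], [0, 0, 0], 1],
    [[0, 0, -0.98], [0, 0, 0], 1],
    [[0, 0, 0], [0, 0, 0], 1],
    [[0, 0, 0], [0, 0, 0], 1]
  ]
}}

```text
clock: 3.6
ee_pos: [0.4901, -0.2183, 0.2034]
eef_rot: [2.226, 2.217, -0.0]
wrist_force: [0.7, -0.2, -0.5]
opening: 1.005
```

```bash
python3 - <<'E'
from h import *
np.set_printoptions(precision=4,suppress=True)
s=ctrl.get_obs();print(s["clock"],s["ee_pos"],R.from_rotvec(s["eef_rot"]).as_matrix())
p=ctrl.read_camera("wrist");cv2.imwrite("pics/c.png",p["color"])
for r in ctrl.place_of("card_center",p)[:2]: print(r,atz(p,r["point"],.04))
for X in [(.491,-.158,.08),(.491,-.278,.08)]:print(proj(p,np.array(X)))
E
```

```text
3.6 [ 0.4901 -0.2183  0.2034] [[ 0.0041  1.      0.0001]
 [ 1.     -0.0041 -0.0001]
 [-0.0001  0.0001 -1.    ]]
{'point': [252.8, 172.8], 'score': 0.59} [ 0.4901 -0.2174  0.04  ]
[253.913  107.9866]
[254.3014 255.4332]
```

View pics/c.png

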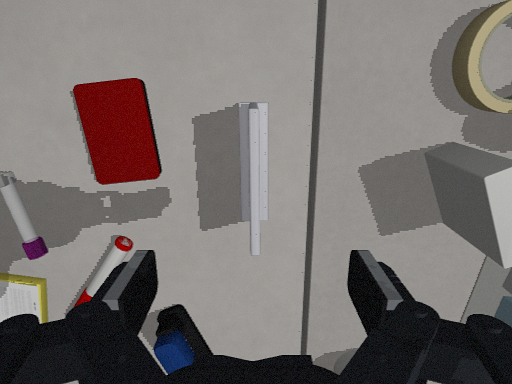

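The blade appears at (254,105)–(255,255), matching the prediction, so I'll descend and grip.

Call:
{"op": "carry_out", "data": {
  "moves": [
    [[0, 0, 0], [0, 0.05, 3], 1],
    [[0, 0, 0], [0, 0, 3], 1],
    [[0, 0, 0], [0, 0, 3], 1],
    [[0, 0, 0], [0, 0, 3], 1],
    [[0, 0, 0], [0, 0, 2], 1],
    [[0, 0, 0], [0, 0, 0], 1],
    [[0, 0, 0], [0, 0, 0], 0],
    [[0, 0, 0], [0, 0, 0], 0],
    [[0, 0, 0], [0, 0, 0], 0],
    [[0, 0, 0], [0, 0, 0], 0]
  ]
}}

```text
clock: 4.53
ee_pos: [0.4911, -0.2186, 0.0647]
eef_rot: [2.221, 2.218, 0.001]
wrist_force: [-0.2, -0.6, 0.2]
opening: 0.452
```

Call:
{"op": "carry_out", "data": {
  "moves": [
    [[0, 0, 0], [0, 0, 0], 0],
    [[0, 0, 0], [0, 0, 0], 0],
    [[0, 0, 0], [0, 0, 0], 0],
    [[0, 0, 0], [0, 0, 0], 0],
    [[0, 0, 0], [0, 0, 0], 0],
    [[0, 0, 0], [0, 0, 0], 0]
  ]
}}

```text
clock: 5.03
ee_pos: [0.4908, -0.2184, 0.0639]
eef_rot: [2.222, 2.22, 0.0]
wrist_force: [-1.3, 1.7, 7.1]
opening: 0.089
```

Call:
{"op": "carry_out", "data": {
  "moves": [
    [[0, 0, 0], [0, 0, -1.5], 0],
    [[0, 0, 0], [0, 0, -3], 0],
    [[0, 0, 0], [0, 0, -3], 0],
    [[0, 0, 0], [0, 0, -3], 0],
    [[0, 0, 0], [0, 0, -3], 0],
    [[0, 0, 0], [1, 0.2, -1.5], 0],
    [[0, 0, 0], [2, 0.4, 0], 0],
    [[0, 0, 0], [2.5, 0.5, 0], 0],
    [[0, 0, 0], [2.5, 0.5, 0], 0],
    [[0, 0, 0], [2.5, 0.5, 0], 0]
  ]
}}

```text
clock: 5.87
ee_pos: [0.5116, -0.1123, 0.2134]
eef_rot: [2.223, 2.22, -0.0]
wrist_force: [0.4, 0.5, -0.8]
opening: 0.085
```

Call:
{"op": "carry_out", "data": {
  "moves": [
    [[0, 0, 0], [2.5, 0.5, 0], 0],
    [[0, 0, 0], [2.5, 0.5, 0], 0],
    [[0, 0, 0], [2.5, 0.5, 0], 0],
    [[0, 0, 0], [2.5, 0.5, 0], 0],
    [[0, 0, 0], [2.5, 0.5, 0], 0],
    [[0, 0, 0], [2, 0.5, 0], 0],
    [[0, 0, 0], [1.25, 0.15, 0], 0],
    [[0, 0, -0.63], [0.5, 0, 0], 0],
    [[0, 0, 0], [0, 0, 0], 0],
    [[0, 0, 0], [0, 0, 0], 0]
  ]
}}

```text
clock: 6.7
ee_pos: [0.5431, 0.049, 0.2132]
eef_rot: [-2.149, -2.291, 0.001]
wrist_force: [0.1, -0.2, -1.3]
opening: 0.087
```

```bash
python3 - <<'E'
from h import *
np.set_printoptions(precision=4,suppress=True)
s=ctrl.get_obs();M=R.from_rotvec(s["eef_rot"]).as_matrix();print(s["clock"],s["ee_pos"],s["wrist_force"],s["opening"]);print(M)
p=ctrl.read_camera("top");q=ctrl.read_camera("scene");w=ctrl.read_camera("wrist")
im=np.zeros((600,800,3),np.uint8)
im[:480,:400]=cv2.resize(p["color"][115:259,105:225],(400,480),interpolation=cv2.INTER_CUBIC)
im[:300,400:]=cv2.resize(q["color"][130:280,120:320],(400,300),interpolation=cv2.INTER_CUBIC)
im[300:,400:]=cv2.resize(w["color"],(400,300))
cv2.imwrite("pics/d.png",im)
for n,c in(("top",p),("scene",q),("wrist",w)):
    for r in ctrl.place_of("card_center",c)[:1]:print(n,r,atz(c,r["point"],s["ee_pos"][2]-.0239))
E
```

```text
6.7 [0.5431 0.049  0.2132] [ 0.1275 -0.2148 -1.2602] 0.08658579347763858
[[-0.0638  0.998  -0.0003]
 [ 0.998   0.0638 -0.0002]
 [-0.0002 -0.0003 -1.    ]]
scene {'point': [205.2, 187.5], 'score': 0.95} [0.5535 0.0538 0.1893]
wrist {'point': [250.0, 246.3], 'score': 0.92} [0.5413 0.0497 0.1893]
```

View pics/d.png

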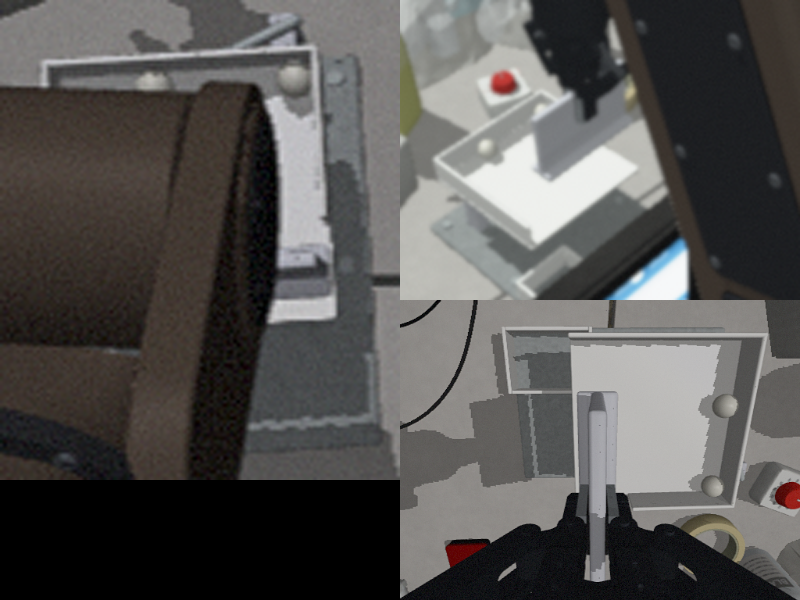

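The card is held level above the pan's front, parallel to the edge, and both balls are at the rear. I'll check the tray pose against the wrist view: pan front-left corner at (572,336), box corners at (503,328) and (509,392), rear-left corner at (766,334).

```bash
python3 - <<'E'
from h import *
np.set_printoptions(precision=4,suppress=True)
p=ctrl.read_camera("wrist");q=(.5957,.0731,.0615)
c,s=np.cos(q[2]),np.sin(q[2])
for z,X,u in((.036,(-.155,.093),(503,328)),(.036,(-.155,.023),(509,392)),(.121,(-.077,.078),(570,336)),(.121,(.078,.078),(766,334)),(.121,(.078,-.078),(735,508))):
    W=np.array([q[0]+c*X[0]-s*X[1],q[1]+s*X[0]+c*X[1],z])
    m=((u[0]-400)*1.28,(u[1]-300)*1.28)
    a=atz(p,m,z);print(X,(a-W)*1000,proj(p,W),m)
E
```

```text
(-0.155, 0.093) [ 0.7389  0.215  -0.    ] [130.9557  36.0612] (131.84, 35.84)
(-0.155, 0.023) [ 0.0483  3.4764 -0.    ] [139.6252 121.7068] (139.52, 117.76)
(-0.077, 0.078) [ 1.6868 -0.3624  0.    ] [214.7996  45.231 ] (217.6, 46.08)
(0.078, 0.078) [-3.376   1.0459  0.    ] [473.5682  45.8009] (468.48, 43.52)
(0.078, -0.078) [-2.2545  5.6782  0.    ] [430.0586 273.1054] (428.8, 266.24)
```

Call:
{"op": "carry_out", "data": {
  "moves": [
    [[0, 0, 0], [-0.4, 0, 1.0], 0],
    [[0, 0, 0], [0, 0, 1.5], 0],
    [[0, 0, 0], [0, 0, 1.5], 0],
    [[0, 0, 0], [0, 0, 1.0], 0],
    [[0, 0, 0], [0, 0, 0.5], 0],
    [[0, 0, 0], [0, 0, 0.3], 0],
    [[0, 0, 0], [0, 0, 0.3], 0],
    [[0, 0, 0], [0, 0, 0.3], 0],
    [[0, 0, 0], [0, 0, 0.3], 0],
    [[0, 0, 0], [0, 0, 0], 0]
  ]
}}

```text
clock: 7.88
ee_pos: [0.5437, 0.0451, 0.1462]
eef_rot: [2.148, 2.292, 0.0]
wrist_force: [0.1, 0.1, 1.2]
opening: 0.082
```

Call:
{"op": "carry_out", "data": {
  "moves": [
    [[0, 0, 0], [0, 0, 0.3], 0],
    [[0, 0, 0], [0, 0, 0.3], 0],
    [[0, 0, 0], [0, 0, 0.3], 0],
    [[0, 0, 0], [0, 0, 0.2], 0],
    [[0, 0, 0], [0, 0, 0.1], 0],
    [[0, 0, 0], [0, 0, 0], 0],
    [[0, 0, 0], [0, 0, 0], 0],
    [[0, 0, 0], [0, 0, 0], 0]
  ]
}}

```text
clock: 8.55
ee_pos: [0.5435, 0.0452, 0.1343]
eef_rot: [-2.148, -2.292, 0.0]
wrist_force: [-0.6, 0.2, 3.0]
opening: 0.086
```

```bash
cat > look.py <<'E'
from h import *
import sys
np.set_printoptions(precision=4,suppress=True)
s=ctrl.get_obs();print(s["clock"],s["ee_pos"],s["wrist_force"],s["moment"],s["opening"])
q=ctrl.read_camera("scene");w=ctrl.read_camera("wrist")
for n,c in(("scene",q),("wrist",w)):
    for r in ctrl.place_of("ball_1_center",c):print(n,r["point"],r["score"])
im=np.zeros((400,800,3),np.uint8)
im[:300,:400]=cv2.resize(q["color"][130:280,120:320],(400,300),interpolation=cv2.INTER_CUBIC)
im[:,400:]=cv2.resize(w["color"][:320,100:420],(400,400))
cv2.imwrite(f"pics/{sys.argv[1]}.png",im)
E
python3 look.py e
```

```text
8.55 [0.5435 0.0452 0.1343] [-0.6016  0.2073  2.9912] [-0.1963  0.0525  0.0102] 0.08641820858500646
wrist [321.0, 152.0] 0.67
wrist [299.4, 205.8] 0.61
```

View pics/e.png

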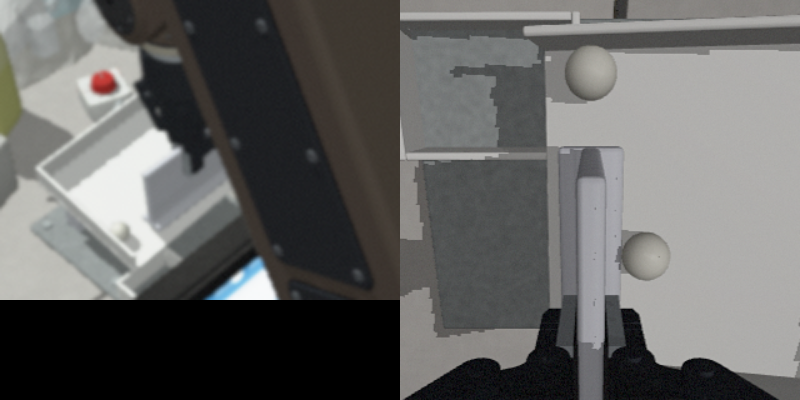

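The pan has tipped. One ball is going through the gap at (591,73) and the other is rolling along the card at (646,257). I'll hold.

Call:
{"op": "carry_out", "data": {
  "moves": [
    [[0, 0, 0], [0, 0, 0], 0],
    [[0, 0, 0], [0, 0, 0], 0],
    [[0, 0, 0], [0, 0, 0], 0],
    [[0, 0, 0], [0, 0, 0], 0],
    [[0, 0, 0], [0, 0, 0], 0],
    [[0, 0, 0], [0, 0, 0], 0],
    [[0, 0, 0], [0, 0, 0], 0],
    [[0, 0, 0], [0, 0, 0], 0],
    [[0, 0, 0], [0, 0, 0], 0],
    [[0, 0, 0], [0, 0, 0], 0]
  ]
}}

```text
clock: 9.58
ee_pos: [0.5436, 0.0452, 0.1343]
eef_rot: [2.148, 2.292, -0.0]
wrist_force: [-1.2, 0.7, 3.7]
opening: 0.088
```

Call:
{"op": "carry_out", "data": {
  "moves": [
    [[0, 0, 0], [0, 0, 0], 0],
    [[0, 0, 0], [0, 0, 0], 0],
    [[0, 0, 0], [0, 0, 0], 0],
    [[0, 0, 0], [0, 0, 0], 0],
    [[0, 0, 0], [0, 0, 0], 0],
    [[0, 0, 0], [0, 0, 0], 0],
    [[0, 0, 0], [0, 0, 0], 0],
    [[0, 0, 0], [0, 0, 0], 0],
    [[0, 0, 0], [0, 0, 0], 0],
    [[0, 0, 0], [0, 0, 0], 0]
  ]
}}

```text
clock: 10.42
ee_pos: [0.5436, 0.0451, 0.1343]
eef_rot: [2.148, 2.292, -0.0]
wrist_force: [-0.8, -0.1, 3.3]
opening: 0.084
```

```bash
python3 look.py f
```

```text
10.4167 [0.5436 0.0451 0.1343] [-0.8427 -0.0551  3.3179] [-0.1845  0.0123 -0.0553] 0.0835392458126209
wrist [154.6, 63.9] 0.89
```

View pics/f.png

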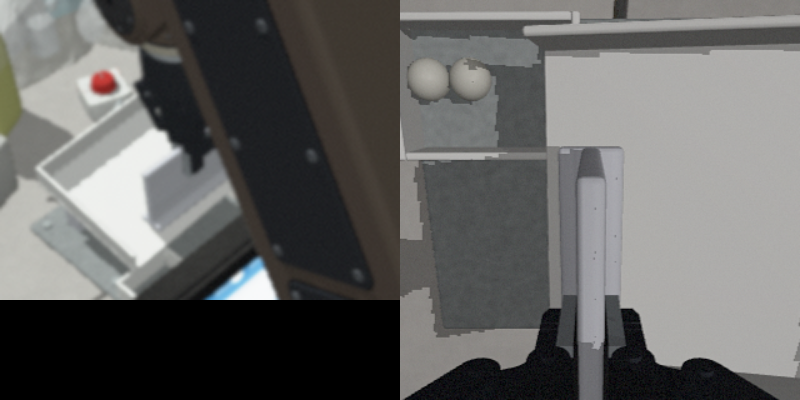

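Both balls are in the box, at (430,79) and (470,78). I'll lift gently and take the card back to its old spot.

Call:
{"op": "carry_out", "data": {
  "moves": [
    [[0, 0, 0], [0, 0, -0.3], 0],
    [[0, 0, 0], [0, 0, -0.4], 0],
    [[0, 0, 0], [0, 0, -0.4], 0],
    [[0, 0, 0], [0, 0, -0.4], 0],
    [[0, 0, 0], [0, 0, -0.4], 0],
    [[0, 0, 0], [0, 0, -0.5], 0],
    [[0, 0, 0], [0, 0, -1], 0],
    [[0, 0, 0], [0, 0, -2], 0],
    [[0, 0, 0], [0, 0, -2.5], 0],
    [[0, 0, 0], [0, 0, -1], 0]
  ]
}}

```text
clock: 11.45
ee_pos: [0.5443, 0.0452, 0.2264]
eef_rot: [2.146, 2.291, 0.003]
wrist_force: [0.9, -0.2, -1.3]
opening: 0.086
```

Call:
{"op": "carry_out", "data": {
  "moves": [
    [[0, 0, 0.63], [0, 0, 0], 0],
    [[0, 0, 0], [-1.3, -0.25, 0], 0],
    [[0, 0, 0], [-2.5, -0.5, 0], 0],
    [[0, 0, 0], [-2.5, -0.5, 0], 0],
    [[0, 0, 0], [-2.5, -0.5, 0], 0],
    [[0, 0, 0], [-2.5, -0.5, 0], 0],
    [[0, 0, 0], [-2.5, -0.5, 0], 0],
    [[0, 0, 0], [-2.5, -0.5, 0], 0],
    [[0, 0, 0], [-2.5, -0.5, 0], 0],
    [[0, 0, 0], [-2.5, -0.5, 0], 0]
  ]
}}

```text
clock: 12.28
ee_pos: [0.4999, -0.1695, 0.2229]
eef_rot: [-2.221, -2.221, 0.001]
wrist_force: [0.6, -0.6, -0.9]
opening: 0.084
```

Call:
{"op": "carry_out", "data": {
  "moves": [
    [[0, 0, 0], [-2.5, -0.5, 0], 0],
    [[0, 0, 0], [-1.5, -0.5, 0], 0],
    [[0, 0, 0], [-1, 0, 0], 0],
    [[0, 0, 0], [-0.5, 0, 0], 0],
    [[0, 0, 0], [0, 0, 2], 0],
    [[0, 0, 0], [0, 0, 3], 0],
    [[0, 0, 0], [0, 0, 3], 0],
    [[0, 0, 0], [0, 0, 3], 0],
    [[0, 0, 0], [0, 0, 2], 0],
    [[0, 0, 0], [0, 0, 0], 0]
  ]
}}

```text
clock: 13.12
ee_pos: [0.4896, -0.2215, 0.0897]
eef_rot: [-2.217, -2.217, 0.002]
wrist_force: [-1.0, 1.4, -1.2]
opening: 0.085
```

Call:
{"op": "carry_out", "data": {
  "moves": [
    [[0, 0, 0], [0, 0, 0.5], 0],
    [[0, 0, 0], [0, 0, 0.5], 0],
    [[0, 0, 0], [0, 0, 0.3], 0],
    [[0, 0, 0], [0, 0, 0], 0],
    [[0, 0, 0], [0, 0, 0], 0],
    [[0, 0, 0], [0, 0, 0], 0]
  ]
}}

```text
clock: 13.62
ee_pos: [0.4911, -0.2229, 0.081]
eef_rot: [2.222, 2.22, 0.0]
wrist_force: [0.0, -0.1, -1.6]
opening: 0.085
```

Call:
{"op": "carry_out", "data": {
  "moves": [
    [[0, 0, 0], [0, 0, 0.5], 0],
    [[0, 0, 0], [0, 0, 0.5], 0],
    [[0, 0, 0], [0, 0, 0.3], 0],
    [[0, 0, 0], [0, 0, 0.2], 0],
    [[0, 0, 0], [0, 0, 0.1], 0],
    [[0, 0, 0], [0, 0, 0.05], 0],
    [[0, 0, 0], [0, 0, 0], 0],
    [[0, 0, 0], [0, 0, 0], 0],
    [[0, 0, 0], [0, 0, 0], 0]
  ]
}}

```text
clock: 14.37
ee_pos: [0.4909, -0.2228, 0.0639]
eef_rot: [2.222, 2.22, 0.0]
wrist_force: [-0.2, -0.1, 2.0]
opening: 0.083
```

Call:
{"op": "carry_out", "data": {
  "moves": [
    [[0, 0, 0], [0, 0, 0], 0.2],
    [[0, 0, 0], [0, 0, 0], 0.4],
    [[0, 0, 0], [0, 0, 0], 0.7],
    [[0, 0, 0], [0, 0, 0], 1],
    [[0, 0, 0], [0, 0, 0], 1],
    [[0, 0, 0], [0, 0, 0], 1],
    [[0, 0, 0], [0, 0, 0], 1],
    [[0, 0, 0], [0, 0, 0], 1],
    [[0, 0, 0], [0, 0, 0], 1],
    [[0, 0, 0], [0, 0, 0], 1]
  ]
}}

```text
clock: 15.2
ee_pos: [0.4908, -0.2228, 0.0638]
eef_rot: [2.222, 2.22, -0.0]
wrist_force: [-0.4, 0.2, 0.0]
opening: 0.998
```

Call:
{"op": "carry_out", "data": {
  "moves": [
    [[0, 0, 0], [0, 0, -1], 1],
    [[0, 0, 0], [0, 0, -2], 1],
    [[0, 0, 0], [0, 0, -3], 1],
    [[0, 0, 0], [0, 0, -3], 1],
    [[0, 0, 0], [0, 0, -3], 1],
    [[0, 0, 0], [0, 0, -3], 1],
    [[0, 0, 0], [0, 0, -1], 1],
    [[0, 0, 0], [0, 0, 0], 1],
    [[0, 0, 0], [0, 0, 0], 1]
  ]
}}

```text
clock: 15.95
ee_pos: [0.4906, -0.2226, 0.2239]
eef_rot: [2.222, 2.22, 0.0]
wrist_force: [-0.6, 0.4, -0.4]
opening: 1.004
```

```bash
python3 - <<'E'
from h import *
s=ctrl.get_obs();print(s["clock"],s["ee_pos"],s["wrist_force"],s["opening"])
p=ctrl.read_camera("top");q=ctrl.read_camera("scene");w=ctrl.read_camera("wrist")
im=np.zeros((600,800,3),np.uint8)
im[:300,:400]=cv2.resize(p["color"][115:265,105:305],(400,300))
im[:300,400:]=cv2.resize(w["color"],(400,300))
im[300:,:400]=cv2.resize(q["color"][130:280,120:320],(400,300))
cv2.imwrite("pics/g.png",im)
for r in ctrl.place_of("ball_1_center",p):print(r)
E
```

```text
15.95 [ 0.49058755 -0.22264908  0.22391468] [-0.5722948   0.41183268 -0.42955339] 1.0043401923806814
{'point': [142.3, 233.1], 'score': 0.65}
```

View pics/g.png

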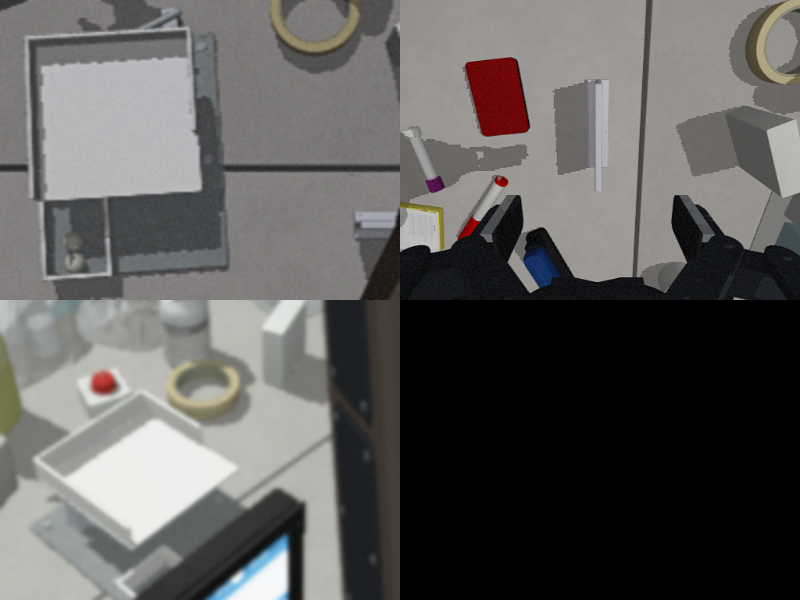

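Both balls are in the box at (72,240) and (75,261), the pan is empty and back level, and the card stands upright at (597,135) with the gripper well clear.

```bash
python3 -c "
from bench import ctrl
print(ctrl.job_done())"
```

```text
the job is handed in; nothing more can be done
None
```

The job is done and handed in at about 16 s, well under the 51 s limit; no verdict was reported. I held the card across the pan's front edge and pressed it down to about 70 mm. Both balls ran through the left gap into the catch box. I kept the card pressed until a picture showed both balls in the box, then stood it back on the desk within about 5 mm of its old spot and let go.

**Last checks:** the final pictures show both balls in the box, the pan empty and back level, and the card upright with the open gripper well above it. The wrist force never read more than about 7 N, and that was while gripping the card.

**Disagreements:**
- **Tray position:** my fit from the top view differed from the network's estimate by 8 mm in x. It differed from points read in the wrist view by up to about 6 mm. I went with the fit and the gap worked.
- **Ball count:** in the final top picture the network reported only one ball, but both are clearly visible in it.

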